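Switch on an interlocked kitchen switch box by feel

TASK

Switch on all three circuits of the white switch box on the worktop: each of its three levers starts leaning to the box's robot side and must be swung fully over to the other side, home against its stop, and left there. An interlock inside the box lets the levers go over only one after another, in an order that cannot be seen and is different every time: push each lever gently, and when one comes up solid after a little play, never force it but leave it and try another. Leave the other things on the worktop where they are.

Things in the scene. Friction and masses are not known exactly. Their poses are not given: they have to be found in the camera images.
- switch_box: White box on a dark plinth, fixed, 130 x 360 x 85 mm (x, y, z); origin at the centre of its underside, -x side towards the robot (turned up to 0.3 rad). Three like levers in a row on top at y = 50, -30, -110 mm swing in planes parallel to its x-z plane. Hidden interlock: one lever is free at first; it must be practically home (past 0.83 rad) to free one other, and so on. Any order occurs.
- lever_left (a joint): Left (box +y) lever's angle (hinge along box y): 0 to 0.08 at the start (off, leaning 0.45 rad to the box's -x side), 0.45 upright, 0.90 at its slightly springy stop (on, leaning 0.45 rad to +x). Stays where left. Free, it drags with 3 to 7 N at the grip all the way; locked, it goes only to 0.2-0.25 (20 mm at the grip's top), then is solid. Over 25 N of push damages it.
- lever_mid (a joint): Middle lever's angle (hinge along box y): 0 to 0.08 at the start (off, leaning 0.45 rad to the box's -x side), 0.45 upright, 0.90 at its slightly springy stop (on, leaning 0.45 rad to +x). Stays where left. Free, it drags with 3 to 7 N at the grip all the way; locked, it goes only to 0.2-0.25 (20 mm at the grip's top), then is solid. Over 25 N of push damages it.
- lever_right (a joint): Right (box -y) lever's angle (hinge along box y): 0 to 0.08 at the start (off, leaning 0.45 rad to the box's -x side), 0.45 upright, 0.90 at its slightly springy stop (on, leaning 0.45 rad to +x). Stays where left. Free, it drags with 3 to 7 N at the grip all the way; locked, it goes only to 0.2-0.25 (20 mm at the grip's top), then is solid. Over 25 N of push damages it.
- grip_left (a point): Centre of the top end of the left lever's grip, moving with the lever: 110 mm from its hinge axis, which passes through the box's point x = 0, y = 50, z = 70 mm. The grip, the lever's top 60 mm, is a black round-ended rod, polished and slippery, 22 mm in diameter; below it a flat steel shank, 8 x 10 mm, goes into the slot.
- grip_mid (a point): Centre of the top end of the middle lever's grip, moving with the lever: 110 mm from its hinge axis, which passes through the box's point x = 0, y = -30, z = 70 mm. The grip, the lever's top 60 mm, is a black round-ended rod, polished and slippery, 22 mm in diameter; below it a flat steel shank, 8 x 10 mm, goes into the slot.
- grip_right (a point): Centre of the top end of the right lever's grip, moving with the lever: 110 mm from its hinge axis, which passes through the box's point x = 0, y = -110, z = 70 mm. The grip, the lever's top 60 mm, is a black round-ended rod, polished and slippery, 22 mm in diameter; below it a flat steel shank, 8 x 10 mm, goes into the slot.
- timer: Bystander: white round kitchen timer, 48 mm in diameter, 47 mm high, standing on the left end of the box's top; origin at the centre of its underside.
- mug: Bystander: white mug, 82 mm in diameter, 92 mm high, left of the box; origin at the centre of its underside.
- egg_cup: Bystander: white egg cup, 48 mm in diameter, 58 mm high, on the robot's side of the box in front of the levers; origin at the centre of its underside.
- spoon: Bystander: wooden spoon lying on the robot's side of the box, right, under 25 mm high; origin under its middle.
- jar: Bystander: amber glass jar, 64 mm in diameter, 95 mm high, behind the box; origin at the centre of its underside.
- pepper_mill: Bystander: dark wooden pepper mill, 52 mm in diameter, 145 mm high, right of the box; origin at the centre of its underside.
- bowl: Bystander: blue bowl, 130 mm in diameter, 55 mm high, at the left near the robot; origin at the centre of its underside.

How it is judged:
On the way, in this order (a step that is already met when the one before it is completed fails the run):
1. a first lever is home (value of joint any of lever_left, lever_mid, lever_right above 0.83 rad), for 0.2 s.
2. two levers are home ((value of joint each of lever_left, lever_mid above 0.83 rad or value of joint each of lever_left, lever_right above 0.83 rad or value of joint each of lever_mid, lever_right above 0.83 rad)), for 0.2 s.
3. all three levers are home (value of joint each of lever_left, lever_mid, lever_right above 0.83 rad), for 0.2 s.
At the end, for the whole second after the job is handed in: All three levers stand at rest over on the far side, each within 0.07 rad of its end stop (angle above 0.83 of 0.90), and the bystanders are within 30 mm of where they were (all of step 3 and velocity of joint each of lever_left, lever_mid, lever_right below 0.05 rad/s and distance of each of timer, mug, egg_cup, spoon, jar, pepper_mill, bowl from where it was at the start of the episode below 0.03 m); the robot touches nothing.
It fails at once if a lever is forced: the robot presses on it with more than 25 N (contact force between any of the fingers, the arm and lever_left above 25 N or contact force between any of the fingers, the arm and lever_mid above 25 N or contact force between any of the fingers, the arm and lever_right above 25 N).
It fails at once if a bystander is moved by more than 30 mm (distance of any of timer, mug, egg_cup, spoon, jar, pepper_mill, bowl from where it was at the start of the episode above 0.03 m).
It also fails if it takes over 64 s, if anything falls off the work surface, if the arm or the gripper's body presses on something with over 40 N, if the wrist force passes 120 N, or if a joint passes its speed limit or range.

ROBOT

A 6-joint arm with a two-finger parallel gripper is mounted at the origin on the work surface. World frame = base frame: x ahead of the robot, y to its left, z up, the work surface at z = 0. Lengths are in m, angles in rad, forces in N, time in s.
With the tool pointing down it reaches from about 0.225 to 0.875 m from the base axis. Payload 3.4 kg.
Tool frame: the origin (TCP) lies on the centre line of the jaws, within the pads' length; the fingertips stand 11 mm ahead of it and the grasp point (between the pads) lies 8 mm behind it; z points along the fingers, y is the line along which they close (so a half turn about z gives the same grasp; the last joint's range is limited). The gripper opens to 85 mm and grips with 20 to 120 N. Pads are 22 mm wide; open, the fingers measure 114 mm over their backs; the gripper's body (76 mm by 85 mm) begins 54 mm behind the grasp point. The pads swing forward as they close: fully open they stand 13 mm farther back than shut.
Start: joints at [-1.46, 0.276, 1.505, -0, 1.361, -0.121], TCP at [0.132, -0.56, 0.242] pointing down, gripper open.
Joint ranges: [-2.89, 2.89], [-0.75, 2.08], [0.22, 2.7], [-1.18, 4.32], [0.11, 2.71], [-2.7, 2.7]. Speed limits (rad/s): [2.57, 2.57, 3.14, 3.14, 3.14, 3.14].

INTERFACE

Orientations are given as a unit quaternion [w, x, y, z].
In Python, from rig import manip, eyes, job gives the robot as it stands.
- The arm moves only by the tool drive_tool, never from a script. Its argument "rows" is a list of rows, each a list of 3 entries, a list of its own where there are three numbers: the turn, a rotation vector about the world's x, y, z in rad, then the shift along the world's x, y, z in cm, then the finger opening in cm, from 0 to 8.54. A call has 1 to 8 rows; each row shifts and turns the commanded pose from where the row before left it; what a row does not reach is not made up. A row lasts 1/8 s, in which the tool goes at most 62.5 mm and 10.7 degrees, less where a joint would pass 70% of its speed; a pose out of reach is approached as far as the arm can. A call is refused whole if a number of a shift passes 6.25 or a number of a turn 0.188, either way. A call with a gripper value outside its range is refused whole. The fingers move at their own pace and stop on an object; "force" is the grip in N (left out, the last holds). Time passes only in rows, so rows that do not move let the fingers close. It gives the time, the measured TCP pose, the force, the opening and the grip force at its end, in the units of the state.
- manip.get_state(): the state, without advancing time (a new reading comes with each control period).
- eyes.get_image(name): name is "side" or "top"; returns the picture (420x560x3 uint8, red, green, blue); there is no depth.
- eyes.get_calibration(name): a dict with "camera_matrix" (3x3 intrinsics, pixels), "view" (4x4, takes a point from world to camera coordinates). Camera axes: x right, y up, looking along -z (the intrinsics and any distortion apply to the point x, -y, -z); pixel columns grow to the right and rows downward; lengths in m; the calibration is good to about 2 mm. A picture is of the moment at which its call begins. get_calibration takes no time and is no camera call.
- job.sign_off(): hands the job in; it is judged then, once.
The state is a dict: "clock": time; "qpos": joint angles; "qd": joint speeds; "effort": joint torques, N m; "position": TCP position; "ee_rot": TCP orientation; "contact_force": force on the tool from outside, world axes, zero at the start; "moment": the same for the moment, N m; "width": finger opening in m; "gripper_force": force on a finger pad.
Only numpy, scipy, OpenCV 4.12 (cv2) and the standard library are available. Lean on these libraries where they do the work, as an engineer would, in place of code of your own. Each camera call takes 0.05 s, during which the arm holds its last target. There are 200 camera calls.

## Working session

There is one attempt and no reset: what is moved stays moved. The work goes in short steps, Python scripts to look and compute and a tool call to move; the robot and the scene stay as the last step left them, time stands still between calls to the robot, and variables do not carry over. Pictures are saved under pics/ and viewed, at most 10 in all, crops included, and the job is handed in when it is done.

Besides the shell and the picture viewer there is one more tool, called after "Emit:" as name(argument=value, ...) on one line, values as JSON. drive_tool: Moves the arm, as the interface text tells. Its arguments: {"type":"object","properties":{"rows":{"type":"array"},"force":{"type":"number"}},"required":["rows"]}

```bash
mkdir -p pics; python3 - <<'E'
from rig import manip, eyes
import cv2
for n in("top","side"):
    im=eyes.get_image(n); cv2.imwrite(f"pics/{n}0.png",im[...,::-1])
    c=eyes.get_calibration(n); print(n,c)
print(manip.get_state())
E
```

```text
top {'camera_matrix': array([[512.4073528 ,   0.        , 278.4715984 ],
       [  0.        , 512.4073528 , 214.12446209],
       [  0.        ,   0.        ,   1.        ]]), 'view': array([[ 0.01557991, -0.99982729, -0.0101322 ,  0.06141157],
       [ 0.99217551,  0.01420366,  0.12404041, -0.5603222 ],
       [-0.12387507, -0.01198546,  0.99222544, -1.19338003],
       [ 0.        ,  0.        ,  0.        ,  1.        ]])}
side {'camera_matrix': array([[427.41396088,   0.        , 285.81148851],
       [  0.        , 427.41396088, 213.15696169],
       [  0.        ,   0.        ,   1.        ]]), 'view': array([[-0.97719508, -0.21197478, -0.01250881,  0.55046816],
       [ 0.13564486, -0.66846982,  0.73126505, -0.13011323],
       [-0.16337151,  0.71289185,  0.68197871, -0.96288674],
       [ 0.        ,  0.        ,  0.        ,  1.        ]])}
{'clock': 0.1, 'qpos': array([-1.46000309e+00,  2.76511668e-01,  1.50599526e+00,  1.81928166e-05,
        1.36069559e+00, -1.20986730e-01]), 'qd': array([ 0.0019825 , -0.00049356, -0.00190679,  0.00022544, -0.0005978 ,
        0.00017128]), 'effort': array([ 1.27390162e-03, -4.17698979e+01, -2.46405923e+01, -1.40822194e-04,
        5.70164208e-03, -2.50883421e-07]), 'position': array([ 0.13204202, -0.55917501,  0.24154214]), 'ee_rot': array([-8.04877298e-04,  9.93292167e-01,  1.15628819e-01,  1.29972543e-05]), 'contact_force': array([ 0.15396369,  1.1150051 , -0.21286108]), 'moment': array([-0.01681283, -0.01207691,  0.06703359]), 'gripper_force': 0.0, 'width': 0.08524565772789085}
```

View pics/top0.png

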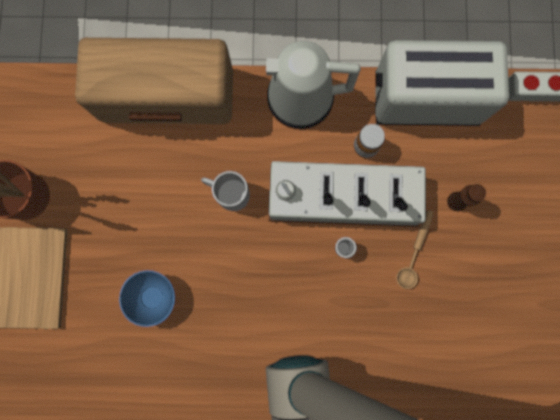

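View pics/side0.png

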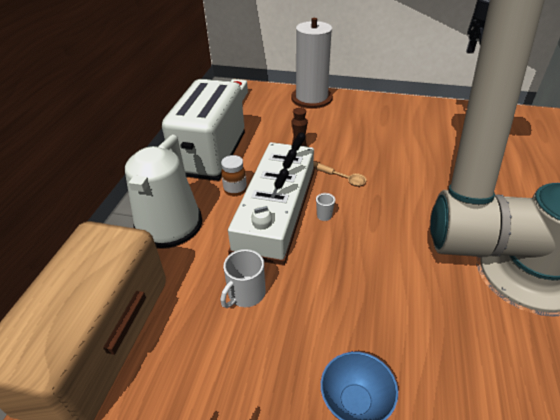

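The top view shows the box top spanning about (270,163)–(425,224), with the lever slots at columns ~328, 362 and 398 and the grips leaning down-image towards the robot. The timer is at (286,189) on the box, the egg cup at (346,248), the jar at (370,140) and the mill at (465,198). The side view agrees.

```bash
cat > h.py <<'E'
import numpy as np, cv2
from rig import eyes
def ray(n,u,v,z):
    c=eyes.get_calibration(n);K=c["camera_matrix"];V=c["view"];R=V[:3,:3];o=-R.T@V[:3,3]
    d=np.linalg.inv(K)@[u,v,1];d=R.T@[d[0],-d[1],-d[2]]
    return o+d*(z-o[2])/d[2]
def proj(n,p):
    c=eyes.get_calibration(n);q=c["view"]@[*p,1];q=c["camera_matrix"]@[q[0],-q[1],-q[2]];return q[:2]/q[2]
E
python3 - <<'E'
from h import *
im=cv2.imread("pics/top0.png")
hsv=cv2.cvtColor(im,cv2.COLOR_BGR2HSV)
roi=np.zeros(im.shape[:2],np.uint8);roi[150:235,255:440]=255
m=cv2.inRange(hsv,(0,0,120),(180,60,255))&roi
m=cv2.morphologyEx(m,cv2.MORPH_OPEN,np.ones((5,5)))
m=cv2.morphologyEx(m,cv2.MORPH_CLOSE,np.ones((13,13)))
n,l,s,_=cv2.connectedComponentsWithStats(m);k=1+s[1:,4].argmax()
ct=max(cv2.findContours((l==k).astype(np.uint8),0,2)[0],key=cv2.contourArea)
P=np.array([ray("top",*p[0],.085)[:2] for p in ct],np.float32)
r=cv2.minAreaRect(P);print("rect",r)
b=cv2.boxPoints(r);print(b)
for p in b: print(proj("top",[*p,.085]))
o=im.copy();cv2.drawContours(o,[ct],-1,(0,0,255),1)
cv2.imwrite("pics/c0.png",cv2.resize(o[125:270,250:500],None,fx=3.2,fy=3.2,interpolation=2))
for nm,u,v,z in[("egg",346,246,.058),("mill",474,195,.145),("jar",372,135,.095),("timer",286,188,.132),("mug",230,188,.092),("spoonend",428,218,.02)]:print(nm,ray("top",u,v,z).round(3))
E
```

```text
rect ((0.6095334887504578, -0.08726827800273895), (0.3568805158138275, 0.12881450355052948), 88.60885620117188)
[[ 0.5408131  -0.26409227]
 [ 0.66958964 -0.2672196 ]
 [ 0.6782539   0.08955571]
 [ 0.54947734  0.09268305]]
[423.96385324 221.52891655]
[424.22864634 166.37604961]
[270.56631016 160.72668348]
[268.22713329 215.55283432]
egg [ 0.484 -0.089  0.058]
mill [ 0.594 -0.358  0.145]
jar [ 0.74  -0.145  0.095]
timer [0.606 0.053 0.132]
mug [0.611 0.182 0.092]
spoonend [ 0.557 -0.292  0.02 ]
```

View pics/c0.png

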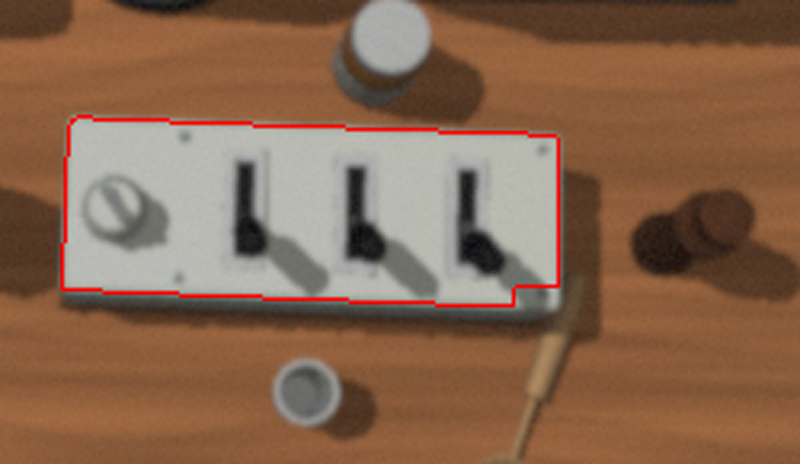

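```bash
python3 - <<'E'
from h import *
for y in(.05,-.03,-.11):
    h=np.array([.6095,-.0873])+y*np.array([.0243,.9997]); t=h-.11*np.sin(.41)*np.array([.9997,-.0243])
    print(h.round(4),proj("top",[*t,.171]).round(1),proj("side",[*t,.171]).round(1))
E
```

```text
[ 0.6107 -0.0373] [327.6 203.4] [286.7 170.6]
[ 0.6088 -0.1173] [365.1 204.9] [294.6 150.7]
[ 0.6068 -0.1973] [402.7 206.3] [301.6 132.9]
```

Emit:
drive_tool(rows=[[[0,0,-0.128],[4.0,3.7,0],0],[[0,0,-0.128],[4.0,3.7,0],0],[[0,0,0],[4.0,3.7,0],0],[[0,0,0],[4.0,3.7,0],0],[[0,0,0],[4.0,3.7,0],0],[[0,0,0],[4.0,3.7,0],0],[[0,0,0],[4.0,3.7,0],0],[[0,0,0],[4.0,3.7,0],0]])

```text
clock: 1.1
position: [0.453, -0.2622, 0.2421]
ee_rot: [0.0, 1.0, -0.012, -0.0]
contact_force: [0.6, -0.0, 0.2]
width: 0.0003
gripper_force: 0.0
```

Emit:
drive_tool(rows=[[[0,0,0],[2.0,2.3,-3.2],0],[[0,0,0],[2.0,2.3,-3.2],0],[[0,0,0],[2.2,2.1,-3.2],0],[[0,0,0],[0,0,0],0]])

```text
clock: 1.6
position: [0.5132, -0.1944, 0.1434]
ee_rot: [-0.002, 1.0, -0.011, -0.003]
contact_force: [-0.0, -0.3, 0.3]
width: 0.0001
gripper_force: 0.0
```

Emit:
drive_tool(rows=[[[0,0,0],[0.5,0,0],0],[[0,0,0],[0.5,0,0],0],[[0,0,0],[0.3,0,0],0],[[0,0,0],[0.2,0,0],0],[[0,0,0],[0.2,0,0],0],[[0,0,0],[0.2,0,0],0]])

```text
clock: 2.35
position: [0.5331, -0.1967, 0.1464]
ee_rot: [0.0, 1.0, -0.012, 0.0]
contact_force: [-0.2, 0.2, -0.2]
width: 0.0
gripper_force: 0.0
```

Emit:
drive_tool(rows=[[[0,0,0],[0.2,0,0],0],[[0,0,0],[0.2,0,0],0],[[0,0,0],[0.2,0,0],0],[[0,0,0],[0.2,0,0],0]])

```text
clock: 2.85
position: [0.5412, -0.1966, 0.1463]
ee_rot: [0.0, 1.0, -0.012, -0.0]
contact_force: [1.0, -0.0, 0.6]
width: -0.0002
gripper_force: 0.0
```

Emit:
drive_tool(rows=[[[0,0,0],[0.2,0,0],0],[[0,0,0],[0.2,0,0],0],[[0,0,0],[0.2,0,0],0]])

```text
clock: 3.22
position: [0.5462, -0.1966, 0.1462]
ee_rot: [-0.0, 1.0, -0.012, -0.001]
contact_force: [-2.3, -0.1, 1.2]
width: -0.0
gripper_force: 1.6
```

Emit:
drive_tool(rows=[[[0,0,0],[0.2,0,0],0],[[0,0,0],[0.2,0,0],0],[[0,0,0],[0.15,0,0],0],[[0,0,0],[0.15,0,0],0]])

```text
clock: 3.72
position: [0.554, -0.1967, 0.1463]
ee_rot: [0.0, 1.0, -0.012, -0.0]
contact_force: [-4.0, -0.1, 1.9]
width: 0.0003
gripper_force: 1.9
```

Emit:
drive_tool(rows=[[[0,0,0],[0.15,0,0],0],[[0,0,0],[0.15,0,0],0]])

```text
clock: 3.98
position: [0.557, -0.1966, 0.1463]
ee_rot: [0.0, 1.0, -0.012, -0.0]
contact_force: [-3.1, -0.1, 2.1]
width: -0.0001
gripper_force: 1.9
```

Emit:
drive_tool(rows=[[[0,0,0],[0.15,0,0],0],[[0,0,0],[0.15,0,0],0]])

```text
clock: 4.22
position: [0.5602, -0.1966, 0.1463]
ee_rot: [0.0, 1.0, -0.012, -0.0]
contact_force: [-3.5, 0.1, 1.6]
width: -0.0001
gripper_force: 1.8
```

Emit:
drive_tool(rows=[[[0,0,0],[0.15,0,0],0],[[0,0,0],[0.1,0,0],0]])

```text
clock: 4.47
position: [0.5628, -0.1967, 0.1464]
ee_rot: [0.0, 1.0, -0.012, 0.0]
contact_force: [-3.1, 0.4, 1.8]
width: 0.0001
gripper_force: 1.7
```

Emit:
drive_tool(rows=[[[0,0,0],[0.15,0,0],0],[[0,0,0],[0.1,0,0],0]])

```text
clock: 4.72
position: [0.5653, -0.1966, 0.1463]
ee_rot: [0.0, 1.0, -0.012, 0.0]
contact_force: [-4.0, -0.6, 0.9]
width: 0.0002
gripper_force: 1.7
```

Emit:
drive_tool(rows=[[[0,0,0],[0.15,0,0],0],[[0,0,0],[0.1,0,0],0]])

```text
clock: 4.97
position: [0.5678, -0.1966, 0.1464]
ee_rot: [0.0, 1.0, -0.012, 0.0]
contact_force: [-3.7, 0.0, 1.3]
width: -0.0002
gripper_force: 1.6
```

Emit:
drive_tool(rows=[[[0,0,0],[0.15,0,0],0],[[0,0,0],[0.15,0,0],0],[[0,0,0],[0.15,0,0],0]])

```text
clock: 5.35
position: [0.5722, -0.1967, 0.1463]
ee_rot: [0.0, 1.0, -0.012, 0.0]
contact_force: [-1.8, -0.5, 1.8]
width: 0.0002
gripper_force: 1.6
```

Emit:
drive_tool(rows=[[[0,0,0],[0.3,0,0],0],[[0,0,0],[0.3,0,0],0],[[0,0,0],[0.4,0,0],0],[[0,0,0],[0.4,0,0],0],[[0,0,0],[0.4,0,0],0]])

```text
clock: 5.98
position: [0.5898, -0.1967, 0.1462]
ee_rot: [0.0, 1.0, -0.012, -0.001]
contact_force: [-4.0, -1.4, 2.5]
width: -0.0003
gripper_force: 2.3
```

Emit:
drive_tool(rows=[[[0,0,0],[0.3,0,0],0],[[0,0,0],[0.3,0,0],0],[[0,0,0],[0.3,0,0],0],[[0,0,0],[0.3,0,0],0],[[0,0,0],[0.2,0,0],0],[[0,0,0],[0.15,0,0],0]])

```text
clock: 6.72
position: [0.6056, -0.1967, 0.1461]
ee_rot: [0.0, 1.0, -0.012, -0.0]
contact_force: [-3.6, -1.1, 0.6]
width: -0.0
gripper_force: 1.8
```

Emit:
drive_tool(rows=[[[0,0,0],[0.15,0,0],0],[[0,0,0],[0.15,0,0],0]])

```text
clock: 6.98
position: [0.6085, -0.1964, 0.1461]
ee_rot: [-0.0, 1.0, -0.012, -0.0]
contact_force: [-3.7, -0.3, -0.2]
width: -0.0001
gripper_force: 1.7
```

Emit:
drive_tool(rows=[[[0,0,0],[0.15,0,0],0],[[0,0,0],[0.1,0,0],0]])

```text
clock: 7.22
position: [0.6111, -0.1963, 0.1462]
ee_rot: [-0.0, 1.0, -0.012, -0.0]
contact_force: [-3.6, -0.7, 0.4]
width: -0.0001
gripper_force: 1.7
```

Emit:
drive_tool(rows=[[[0,0,0],[0.15,0,0],0],[[0,0,0],[0.1,0,0],0]])

```text
clock: 7.48
position: [0.6138, -0.1965, 0.1464]
ee_rot: [-0.0, 1.0, -0.012, 0.0]
contact_force: [-2.9, 0.2, 0.1]
width: 0.0001
gripper_force: 1.7
```

Emit:
drive_tool(rows=[[[0,0,0],[0.1,0,0],0],[[0,0,0],[0.1,0,0],0]])

```text
clock: 7.72
position: [0.6157, -0.1966, 0.1463]
ee_rot: [-0.0, 1.0, -0.012, 0.0]
contact_force: [-3.1, 0.4, 0.5]
width: 0.0002
gripper_force: 1.7
```

Emit:
drive_tool(rows=[[[0,0,0],[0.1,0,0],0],[[0,0,0],[0.1,0,0],0]])

```text
clock: 7.98
position: [0.6177, -0.1967, 0.1464]
ee_rot: [0.0, 1.0, -0.012, 0.0]
contact_force: [-3.4, 0.0, 0.3]
width: -0.0002
gripper_force: 1.6
```

Emit:
drive_tool(rows=[[[0,0,0],[0.1,0,0],0],[[0,0,0],[0.05,0,0],0]])

```text
clock: 8.22
position: [0.618, -0.1967, 0.1463]
ee_rot: [0.0, 1.0, -0.012, -0.001]
contact_force: [-6.4, 0.7, 1.6]
width: 0.0001
gripper_force: 3.2
```

Emit:
drive_tool(rows=[[[0,0,0],[0.1,0,0],0],[[0,0,0],[0,0,0],0]])

```text
clock: 8.48
position: [0.6182, -0.1967, 0.1463]
ee_rot: [0.0, 1.0, -0.012, -0.002]
contact_force: [-7.2, 0.2, 1.6]
width: 0.0003
gripper_force: 3.9
```

Emit:
drive_tool(rows=[[[0,0,0],[-4.4,0,0],0],[[0,0,0],[-4.4,0,0],0],[[0,0,0],[0,4.0,0],0],[[0,0,0],[0,4.0,0],0],[[0,0,0],[0,0,0],0],[[0,0,0],[0.3,0,0],0],[[0,0,0],[0.2,0,0],0]])

```text
clock: 9.35
position: [0.5383, -0.1177, 0.1466]
ee_rot: [0.0, 1.0, -0.013, 0.001]
contact_force: [-0.0, -0.1, 0.3]
width: -0.0003
gripper_force: 0.0
```

```bash
python3 - <<'E'
from h import *
im=eyes.get_image("top")[...,::-1];a=eyes.get_image("side")[...,::-1]
a=cv2.resize(a[90:250,220:400],(480,427));b=cv2.resize(im[130:270,250:440],(320,236));b=cv2.copyMakeBorder(b,0,191,0,0,0)
cv2.imwrite("pics/c1.png",np.hstack([a,b]))
E
```

```text
(no output)
```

View pics/c1.png

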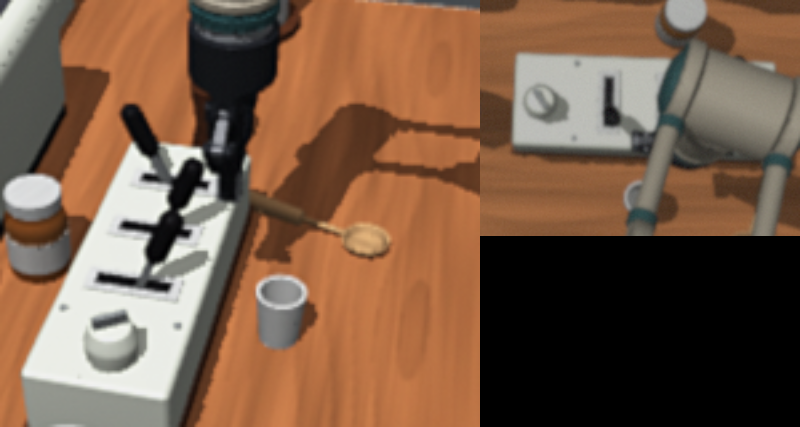

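The side view shows the right lever leaning fully away at crop (140,130), with the finger now just in front of the middle lever at (185,180). Next I push the middle one.

Emit:
drive_tool(rows=[[[0,0,0],[0.2,0,0],0],[[0,0,0],[0.2,0,0],0],[[0,0,0],[0.2,0,0],0],[[0,0,0],[0.2,0,0],0],[[0,0,0],[0.2,0,0],0]])

```text
clock: 10.07
position: [0.5472, -0.1166, 0.1463]
ee_rot: [0.0, 1.0, -0.012, 0.0]
contact_force: [0.4, 0.2, -0.3]
width: 0.0001
gripper_force: 0.0
```

Emit:
drive_tool(rows=[[[0,0,0],[0.2,0,0],0],[[0,0,0],[0.2,0,0],0],[[0,0,0],[0.2,0,0],0]])

```text
clock: 10.45
position: [0.5519, -0.1165, 0.1461]
ee_rot: [-0.0, 1.0, -0.012, -0.001]
contact_force: [-3.3, -0.2, 1.3]
width: 0.0001
gripper_force: 1.7
```

Emit:
drive_tool(rows=[[[0,0,0],[0.2,0,0],0],[[0,0,0],[0.15,0,0],0]])

```text
clock: 10.7
position: [0.5562, -0.1166, 0.1463]
ee_rot: [0.0, 1.0, -0.012, -0.001]
contact_force: [-4.7, -1.5, 2.1]
width: -0.0004
gripper_force: 2.0
```

Emit:
drive_tool(rows=[[[0,0,0],[0.15,0,0],0],[[0,0,0],[0.15,0,0],0]])

```text
clock: 10.95
position: [0.5594, -0.1166, 0.1463]
ee_rot: [0.0, 1.0, -0.012, -0.0]
contact_force: [-4.1, 0.1, 2.0]
width: 0.0001
gripper_force: 1.9
```

Emit:
drive_tool(rows=[[[0,0,0],[0.15,0,0],0],[[0,0,0],[0.15,0,0],0]])

```text
clock: 11.2
position: [0.5627, -0.1167, 0.1463]
ee_rot: [0.0, 1.0, -0.012, 0.0]
contact_force: [-3.7, -0.9, 0.8]
width: 0.0002
gripper_force: 1.8
```

Emit:
drive_tool(rows=[[[0,0,0],[0.15,0,0],0],[[0,0,0],[0.1,0,0],0]])

```text
clock: 11.45
position: [0.5648, -0.1167, 0.1462]
ee_rot: [0.0, 1.0, -0.012, -0.001]
contact_force: [-5.0, 0.1, 1.5]
width: -0.0001
gripper_force: 2.6
```

Emit:
drive_tool(rows=[[[0,0,0],[0.1,0,0],0],[[0,0,0],[0,0,0],0]])

```text
clock: 11.7
position: [0.565, -0.1166, 0.1461]
ee_rot: [-0.0, 1.0, -0.012, -0.001]
contact_force: [-6.4, -0.9, 3.3]
width: 0.0001
gripper_force: 3.0
```

Emit:
drive_tool(rows=[[[0,0,0],[0.1,0,0],0],[[0,0,0],[0,0,0],0]])

```text
clock: 11.95
position: [0.5652, -0.1166, 0.146]
ee_rot: [-0.0, 1.0, -0.012, -0.002]
contact_force: [-7.2, -0.7, 3.5]
width: -0.0001
gripper_force: 3.7
```

The middle lever is locked, so I leave it and try the left one.

Emit:
drive_tool(rows=[[[0,0,0],[-3.0,0,0],0],[[0,0,0],[0,4.0,0],0],[[0,0,0],[0,4.0,0],0],[[0,0,0],[0,0,0],0],[[0,0,0],[0.3,0,0],0],[[0,0,0],[0.2,0,0],0]])

```text
clock: 12.7
position: [0.5432, -0.0375, 0.1464]
ee_rot: [0.0, 1.0, -0.013, 0.001]
contact_force: [-0.2, 0.1, -0.2]
width: -0.0
gripper_force: 0.0
```

Emit:
drive_tool(rows=[[[0,0,0],[0.2,0,0],0],[[0,0,0],[0.2,0,0],0],[[0,0,0],[0.2,0,0],0],[[0,0,0],[0.2,0,0],0]])

```text
clock: 13.2
position: [0.5502, -0.0368, 0.1463]
ee_rot: [0.0, 1.0, -0.012, -0.0]
contact_force: [0.7, 0.1, 0.2]
width: 0.0001
gripper_force: 0.0
```

Emit:
drive_tool(rows=[[[0,0,0],[0.2,0,0],0],[[0,0,0],[0.2,0,0],0],[[0,0,0],[0.2,0,0],0]])

```text
clock: 13.58
position: [0.5551, -0.0365, 0.1462]
ee_rot: [0.0, 1.0, -0.012, -0.001]
contact_force: [-2.0, 0.1, 1.3]
width: -0.0002
gripper_force: 1.4
```

Emit:
drive_tool(rows=[[[0,0,0],[0.2,0,0],0],[[0,0,0],[0.15,0,0],0]])

```text
clock: 13.82
position: [0.5588, -0.0366, 0.1462]
ee_rot: [0.0, 1.0, -0.012, -0.001]
contact_force: [-4.3, -0.3, 2.2]
width: 0.0001
gripper_force: 2.1
```

Emit:
drive_tool(rows=[[[0,0,0],[0.15,0,0],0],[[0,0,0],[0.15,0,0],0]])

```text
clock: 14.08
position: [0.5624, -0.0366, 0.1463]
ee_rot: [0.0, 1.0, -0.012, -0.0]
contact_force: [-3.6, 1.1, 1.9]
width: -0.0001
gripper_force: 2.0
```

Emit:
drive_tool(rows=[[[0,0,0],[0.15,0,0],0],[[0,0,0],[0.15,0,0],0]])

```text
clock: 14.32
position: [0.5657, -0.0367, 0.1463]
ee_rot: [0.0, 1.0, -0.012, 0.0]
contact_force: [-3.6, 0.1, 1.4]
width: -0.0003
gripper_force: 1.9
```

Emit:
drive_tool(rows=[[[0,0,0],[0.15,0,0],0],[[0,0,0],[0.1,0,0],0]])

```text
clock: 14.58
position: [0.5683, -0.0367, 0.1464]
ee_rot: [0.0, 1.0, -0.012, 0.0]
contact_force: [-4.5, -0.0, 1.6]
width: 0.0002
gripper_force: 1.8
```

Emit:
drive_tool(rows=[[[0,0,0],[0.1,0,0],0],[[0,0,0],[0.1,0,0],0]])

```text
clock: 14.82
position: [0.5702, -0.0367, 0.1463]
ee_rot: [0.0, 1.0, -0.012, 0.0]
contact_force: [-4.1, -0.7, 1.7]
width: 0.0002
gripper_force: 1.8
```

Emit:
drive_tool(rows=[[[0,0,0],[0.15,0,0],0],[[0,0,0],[0.15,0,0],0]])

```text
clock: 15.08
position: [0.5732, -0.0367, 0.1464]
ee_rot: [0.0, 1.0, -0.012, 0.0]
contact_force: [-3.5, 0.3, 2.1]
width: 0.0004
gripper_force: 1.8
```

Emit:
drive_tool(rows=[[[0,0,0],[0.15,0,0],0],[[0,0,0],[0.15,0,0],0]])

```text
clock: 15.32
position: [0.5763, -0.0366, 0.1463]
ee_rot: [0.0, 1.0, -0.012, 0.0]
contact_force: [-3.3, -0.8, 1.7]
width: -0.0001
gripper_force: 1.7
```

Emit:
drive_tool(rows=[[[0,0,0],[0.3,0,0],0],[[0,0,0],[0.4,0,0],0],[[0,0,0],[0.4,0,0],0],[[0,0,0],[0.4,0,0],0],[[0,0,0],[0.4,0,0],0],[[0,0,0],[0.4,0,0],0],[[0,0,0],[0.4,0,0],0],[[0,0,0],[0.3,0,0],0]])

```text
clock: 16.32
position: [0.6065, -0.0368, 0.1462]
ee_rot: [0.0, 1.0, -0.012, 0.0]
contact_force: [-4.2, -1.3, 1.3]
width: -0.0002
gripper_force: 2.1
```

Emit:
drive_tool(rows=[[[0,0,0],[0.3,0,0],0],[[0,0,0],[0.2,0,0],0],[[0,0,0],[0.2,0,0],0],[[0,0,0],[0.15,0,0],0]])

```text
clock: 16.82
position: [0.6147, -0.0363, 0.1462]
ee_rot: [-0.0, 1.0, -0.012, -0.0]
contact_force: [-1.9, 0.6, 0.7]
width: -0.0002
gripper_force: 1.7
```

Emit:
drive_tool(rows=[[[0,0,0],[0.15,0,0],0],[[0,0,0],[0.15,0,0],0]])

```text
clock: 17.08
position: [0.6179, -0.0364, 0.1464]
ee_rot: [-0.0, 1.0, -0.012, 0.0]
contact_force: [-4.1, -0.3, 0.1]
width: 0.0001
gripper_force: 1.6
```

Emit:
drive_tool(rows=[[[0,0,0],[0.15,0,0],0],[[0,0,0],[0.15,0,0],0]])

```text
clock: 17.32
position: [0.6208, -0.0366, 0.1464]
ee_rot: [0.0, 1.0, -0.012, 0.0]
contact_force: [-2.4, 0.7, 0.5]
width: -0.0
gripper_force: 1.5
```

Emit:
drive_tool(rows=[[[0,0,0],[0.1,0,0],0],[[0,0,0],[0.1,0,0],0]])

```text
clock: 17.58
position: [0.6219, -0.0366, 0.1463]
ee_rot: [0.0, 1.0, -0.012, -0.001]
contact_force: [-6.6, 0.7, 1.6]
width: 0.0002
gripper_force: 3.0
```

Emit:
drive_tool(rows=[[[0,0,0],[0.1,0,0],0],[[0,0,0],[0,0,0],0]])

```text
clock: 17.82
position: [0.6219, -0.0366, 0.1462]
ee_rot: [0.0, 1.0, -0.012, -0.002]
contact_force: [-6.7, 0.0, 2.3]
width: -0.0
gripper_force: 3.5
```

The left lever is home. Back to the middle one, whose contact is at about x = 0.565.

Emit:
drive_tool(rows=[[[0,0,0],[-3.7,0,0],0],[[0,0,0],[-3.7,0,0],0],[[0,0,0],[0,-4.0,0],0],[[0,0,0],[0,-4.0,0],0],[[0,0,0],[0,0,0],0],[[0,0,0],[0.3,0,0],0],[[0,0,0],[0.3,0,0],0],[[0,0,0],[0.2,0,0],0]])

```text
clock: 18.82
position: [0.5582, -0.1159, 0.1464]
ee_rot: [0.0, 1.0, -0.011, 0.0]
contact_force: [-0.6, -0.7, -0.8]
width: -0.0
gripper_force: 0.0
```

Emit:
drive_tool(rows=[[[0,0,0],[0.2,0,0],0],[[0,0,0],[0.2,0,0],0],[[0,0,0],[0.15,0,0],0]])

```text
clock: 19.2
position: [0.5632, -0.1165, 0.1463]
ee_rot: [0.0, 1.0, -0.012, -0.0]
contact_force: [-0.4, -1.2, 0.6]
width: -0.0
gripper_force: 0.0
```

Emit:
drive_tool(rows=[[[0,0,0],[0.15,0,0],0],[[0,0,0],[0.15,0,0],0]])

```text
clock: 19.45
position: [0.5648, -0.1166, 0.1461]
ee_rot: [-0.0, 1.0, -0.012, -0.001]
contact_force: [-3.2, -0.5, 1.7]
width: 0.0001
gripper_force: 1.8
```

Emit:
drive_tool(rows=[[[0,0,0],[0.15,0,0],0],[[0,0,0],[0.15,0,0],0]])

```text
clock: 19.7
position: [0.5686, -0.1166, 0.1463]
ee_rot: [-0.0, 1.0, -0.012, -0.001]
contact_force: [-3.2, 0.4, 2.0]
width: 0.0002
gripper_force: 1.8
```

Free now: it moved past 0.5652. Home should be at about x = 0.620.

Emit:
drive_tool(rows=[[[0,0,0],[0.2,0,0],0],[[0,0,0],[0.2,0,0],0],[[0,0,0],[0.2,0,0],0]])

```text
clock: 20.08
position: [0.5753, -0.1166, 0.1463]
ee_rot: [0.0, 1.0, -0.012, 0.0]
contact_force: [-2.5, -0.7, 1.8]
width: -0.0001
gripper_force: 1.6
```

Emit:
drive_tool(rows=[[[0,0,0],[0.3,0,0],0],[[0,0,0],[0.4,0,0],0],[[0,0,0],[0.4,0,0],0],[[0,0,0],[0.4,0,0],0],[[0,0,0],[0.4,0,0],0],[[0,0,0],[0.4,0,0],0],[[0,0,0],[0.4,0,0],0],[[0,0,0],[0.3,0,0],0]])

```text
clock: 21.08
position: [0.6054, -0.1168, 0.1462]
ee_rot: [0.0, 1.0, -0.012, -0.0]
contact_force: [-4.1, -0.5, 0.9]
width: -0.0001
gripper_force: 2.0
```

Emit:
drive_tool(rows=[[[0,0,0],[0.3,0,0],0],[[0,0,0],[0.2,0,0],0],[[0,0,0],[0.2,0,0],0],[[0,0,0],[0.15,0,0],0]])

```text
clock: 21.58
position: [0.6136, -0.1163, 0.1462]
ee_rot: [-0.0, 1.0, -0.012, -0.0]
contact_force: [-3.6, 0.7, -0.3]
width: -0.0003
gripper_force: 1.8
```

Emit:
drive_tool(rows=[[[0,0,0],[0.1,0,0],0],[[0,0,0],[0.1,0,0],0]])

```text
clock: 21.82
position: [0.6157, -0.1164, 0.1464]
ee_rot: [-0.0, 1.0, -0.012, 0.0]
contact_force: [-3.9, 0.2, 0.6]
width: 0.0003
gripper_force: 1.7
```

Emit:
drive_tool(rows=[[[0,0,0],[0.15,0,0],0],[[0,0,0],[0.1,0,0],0]])

```text
clock: 22.08
position: [0.6183, -0.1166, 0.1464]
ee_rot: [0.0, 1.0, -0.012, 0.0]
contact_force: [-3.9, 1.2, -0.1]
width: 0.0001
gripper_force: 1.7
```

Emit:
drive_tool(rows=[[[0,0,0],[0.1,0,0],0],[[0,0,0],[0.1,0,0],0]])

```text
clock: 22.32
position: [0.6199, -0.1167, 0.1463]
ee_rot: [0.0, 1.0, -0.012, -0.0]
contact_force: [-5.5, 0.6, 0.3]
width: 0.0001
gripper_force: 2.5
```

Emit:
drive_tool(rows=[[[0,0,0],[0.1,0,0],0],[[0,0,0],[0.1,0,0],0]])

```text
clock: 22.58
position: [0.6201, -0.1166, 0.1462]
ee_rot: [0.0, 1.0, -0.012, -0.002]
contact_force: [-8.6, -0.5, 2.9]
width: -0.0004
gripper_force: 4.5
```

Home. Now I retreat back, then up, and check.

Emit:
drive_tool(rows=[[[0,0,0],[-4.0,0,0],0],[[0,0,0],[-5.0,0,0],0],[[0,0,0],[-4.0,0,4.0],0],[[0,0,0],[-4.0,0,4.0],0],[[0,0,0],[-4.0,0,3.0],0],[[0,0,0],[0,0,0],0],[[0,0,0],[0,0,0],0]])

```text
clock: 23.45
position: [0.4137, -0.1171, 0.2567]
ee_rot: [0.001, 1.0, -0.012, 0.002]
contact_force: [-0.4, -0.1, -0.1]
width: 0.0001
gripper_force: 0.0
```

```bash
python3 - <<'E'
from h import *
b=eyes.get_image("top")[...,::-1];a=eyes.get_image("side")[...,::-1]
a=cv2.resize(a[90:310,200:400],(400,440));b=cv2.resize(b[110:330,200:500],(400,293));b=cv2.copyMakeBorder(b,0,147,0,0,0)
cv2.imwrite("pics/c2.png",np.hstack([a,b]))
E
```

```text
(no output)
```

View pics/c2.png

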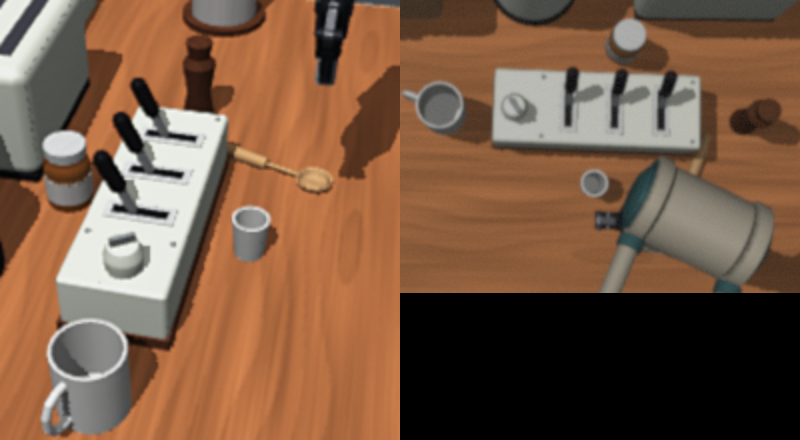

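All three levers lean fully away: in the side crop their grips are at (147,98), (127,132) and (110,172), parallel to each other. The bystanders are in place and the gripper is clear.

```bash
python3 -c "
from rig import job
print(job.sign_off())"
```

```text
the job is handed in; nothing more can be done
None
```

All three levers are home against their stops (order right, left, middle), the bystanders look untouched in the final pictures, and the job was handed in at about 23.5 s of the 64 s allowed; the sign-off returned no verdict.

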